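Load the valve kit tray

ROBOT

A 6-joint arm with a two-finger parallel gripper is mounted at the origin on the work surface. World frame = base frame: x ahead of the robot, y to its left, z up, the work surface at z = 0. Lengths are in mm, angles in rad, forces in N, time in s.
With the tool pointing down it reaches from about 275 to 1000 mm from the base axis. Payload 8.4 kg.
Tool frame: the origin (TCP) lies between the finger pads; the fingertips stand 22 mm ahead of it and the grasp point (between the pads) lies 3 mm ahead of it (r.nose_length is the z of the fingertips in the tool frame, in mm); z points along the fingers, y is the line along which they close (so a half turn about z gives the same grasp; the last joint's range is limited). The gripper opens to 85 mm and grips with 20 to 120 N. Pads are 22 mm wide; open, the fingers measure 114 mm over their backs; the gripper's body (76 mm by 85 mm) begins 54 mm behind the grasp point. The pads swing forward as they close: fully open they stand 13 mm farther back than shut.
Start: joints at [1.185, 0.353, 1.633, -0, 1.155, -0.002], TCP at [234.028, 579.533, 253.281] pointing down, gripper open.
Joint ranges: [-2.63, 2.63], [-0.92, 2.1], [0.06, 2.66], [-1.3, 4.44], [0, 2.69], [-3.02, 3.02]. Speed limits (rad/s): [2.22, 2.22, 2.79, 3.14, 3.14, 3.14].

INTERFACE

Orientations are given as [roll, pitch, yaw] about the fixed x, y, z axes, in that order (R = Rz(yaw) Ry(pitch) Rx(roll)).
In Python, from rig import r, cams gives the robot as it stands.
- The arm moves only by the shell command python3 -m handwheel 'ROWS' [FORCE]. ROWS is a JSON object whose key "increments" holds a list of rows, 1 to 5 of them, each of 7 numbers: a rotation vector rx, ry, rz in rad, then dx, dy, dz in mm, then the opening from 0.0 (shut) to 1.0 (fully open); each row shifts and turns the commanded pose from where the row before left it, along the tool's axes as they then stand; what a row does not reach is not made up. A row lasts 1/12 s, in which the tool goes at most 41.7 mm and 0.125 rad, less where a joint would pass 70% of its speed; a pose out of reach is approached as far as the arm can. The fingers move at their own pace and stop on an object; FORCE is the grip in N (left out, the last holds). Time passes only in rows, so rows that do not move let the fingers close. It prints the time, the measured TCP pose, the force, the opening and the grip force at its end. Input that does not fit is refused with a message, and nothing moves.
- r.sense(): the state, without advancing time (a new reading comes with each control period).
- cams.grab_frame(name): name is "side" or "top" or "wrist"; returns the picture (480x640x3 uint8, red, green, blue); there is no depth.
- cams.camera_params(name): a dict with "fx", "fy", "cx", "cy" (pixels), "rvec" (rotation vector, rad) and "tvec" (3), from world to camera coordinates, as OpenCV has them. Camera axes: x right, y down, z forward; pixel columns grow to the right and rows downward; lengths in mm; the calibration is good to about 2 mm. A picture is of the moment at which its call begins: read the wrist's pose just before it. camera_params takes no time and is no camera call; for the wrist camera it gives the pose at the moment of the call.
- r.sign_off(): hands the job in; it is judged then, once.
The state is a dict: "clock": time; "qpos": joint angles; "qvel": joint speeds; "joint_efforts": joint torques, N m; "eef_pos": TCP position; "tcp_rot": TCP orientation; "contact_force": force on the tool from outside, world axes, zero at the start; "wrist_torque": the same for the moment, N m; "opening": opening from 0.0 (shut) to 1.0 (fully open); "grasp_force": force on a finger pad.
Only numpy, scipy, OpenCV 4.12 (cv2) and the standard library are available. Lean on these libraries where they do the work, as an engineer would, in place of code of your own. Each camera call takes 0.05 s, during which the arm holds its last target. There are 200 camera calls.

TASK

Load the black kit tray for one pump build: put the large collar, the square valve block, the long manifold rail and the hose fitting each into the pocket cut to its shape, upright and flat on the pocket floor, setting each down rather than dropping it. The small collar and the short rail belong to another kit: leave them where they stand.

Things in the scene. Friction and masses are not known exactly. Their poses are not given: they have to be found in the camera images.
- collar_large: The larger of two plain aluminium collars (thick rings), 52 mm outside diameter, 30 mm hole, 36 mm tall, axis upright. Origin: centre of its underside, z up; stands on the table.
- collar_small: Look-alike that does not belong: the smaller aluminium collar, 38 mm outside diameter, 20 mm hole, 36 mm tall. Origin: centre of its underside, z up; stands on the table.
- valve_block: Square aluminium valve block, 44 x 44 mm, 36 mm tall, one dark port in the middle of the top and four small dark screw holes around it. x and y along its sides. Origin: centre of its underside, z up; stands on the table.
- rail_long: The longer of two narrow aluminium manifold rails, 76 mm long (its x), 20 mm wide (its y), 32 mm tall, four dark ports in a row on top. Origin: centre of its underside, z up; stands on the table.
- rail_short: Look-alike that does not belong: the shorter manifold rail, 48 mm long (its x), 20 mm wide (its y), 32 mm tall, two dark ports on top. Origin: centre of its underside, z up; stands on the table.
- hose_fitting: Dark grey plastic hose fitting standing upright, 50 mm tall: round foot 30 mm in diameter and 12 mm tall, then a ribbed stem 20 mm in diameter. Origin: centre of its underside, z up; stands on the table.
- pocket_round_large: Insert with the large round pocket, 72 mm in diameter: the large collar's place. Fixed insert 110 x 110 mm, one of four set two by two in any order in a fixed black tray (256 mm square, rim 24 mm above the table). Underside 4 mm above the table; above that, grey pocket floor at 6 mm, black top face at 16 mm. Origin: underside, below the pocket's centre; z up.
- pocket_round_small: Insert with the small round pocket, 50 mm in diameter: the hose fitting's place. Fixed insert 110 x 110 mm, one of four set two by two in any order in a fixed black tray (256 mm square, rim 24 mm above the table). Underside 4 mm above the table; above that, grey pocket floor at 6 mm, black top face at 16 mm. Origin: underside, below the pocket's centre; z up.
- pocket_square: Insert with the square pocket, 64 x 64 mm, sides along its x and y: the valve block's place. Fixed insert 110 x 110 mm, one of four set two by two in any order in a fixed black tray (256 mm square, rim 24 mm above the table). Underside 4 mm above the table; above that, grey pocket floor at 6 mm, black top face at 16 mm. Origin: underside, below the pocket's centre; z up.
- pocket_slot: Insert with the long pocket, 96 mm along its x and 40 mm along its y: the long rail's place. Fixed insert 110 x 110 mm, one of four set two by two in any order in a fixed black tray (256 mm square, rim 24 mm above the table). Underside 4 mm above the table; above that, grey pocket floor at 6 mm, black top face at 16 mm. Origin: underside, below the pocket's centre; z up.

How it is judged:
By the outcome, as a careful person would: the job done as asked, in the order asked, and still so for the second after the job is handed in, with the robot touching nothing.
It also fails if it takes over 112 s, if anything falls off the work surface, if the arm or the gripper's body presses on something with over 40 N, if the wrist force passes 120 N, or if a joint passes its speed limit or range.

## Working session

There is one attempt and no reset: what is moved stays moved. The work goes in short steps, Python scripts to look and compute and a shell command to move; the robot and the scene stay as the last step left them, time stands still between calls to the robot, and variables do not carry over. Pictures are saved under pics/ and viewed, at most 14 in all, crops included, and the job is handed in when it is done.

```bash
ls; mkdir -p pics
python3 - <<'E'
from rig import r,cams
import cv2
for n in("top","side"):
    im=cams.grab_frame(n); cv2.imwrite(f"pics/{n}0.png",im[:,:,::-1]); print(cams.camera_params(n))
print(r.sense(),r.nose_length)
E
```

```text
pics
{'fx': 462.6681996091098, 'fy': 462.6681996091098, 'cx': 309.43448908893845, 'cy': 244.1766564916448, 'rvec': array([ 2.09190712, -2.15033195,  0.19054322]), 'tvec': array([  82.14353784,  567.75033872, 1002.14621954])}
{'fx': 487.51741813785753, 'fy': 487.51741813785753, 'cx': 316.92228278684206, 'cy': 231.270217497595, 'rvec': array([ 2.21661704, -0.87057185,  0.33755137]), 'tvec': array([-388.95015775,  335.66515215,  614.44719758])}
{'clock': 0.1, 'qpos': array([ 1.18459586e+00,  3.53607627e-01,  1.63404768e+00,  1.05090201e-05,
        1.15520899e+00, -2.37891551e-03]), 'qvel': array([ 1.61074406e-03, -4.57415775e-04, -3.35618894e-03,  1.84958119e-03,
        2.13007742e-05, -3.25769976e-05]), 'joint_efforts': array([ 4.75658708e-04, -6.06360483e+01, -3.42820036e+01,  1.42693980e-05,
        3.85600200e-03,  1.70671711e-05]), 'eef_pos': array([233.87700405, 579.16341138, 252.6239627 ]), 'tcp_rot': array([-3.14032104e+00, -1.26341773e-05,  2.75776685e+00]), 'contact_force': array([ 0.40885281, -0.20467931, -0.78262461]), 'wrist_torque': array([-0.00569595, -0.00876557,  0.01196515]), 'grasp_force': 0.0, 'opening': 0.9976017988326397} 22.0
```

View pics/top0.png

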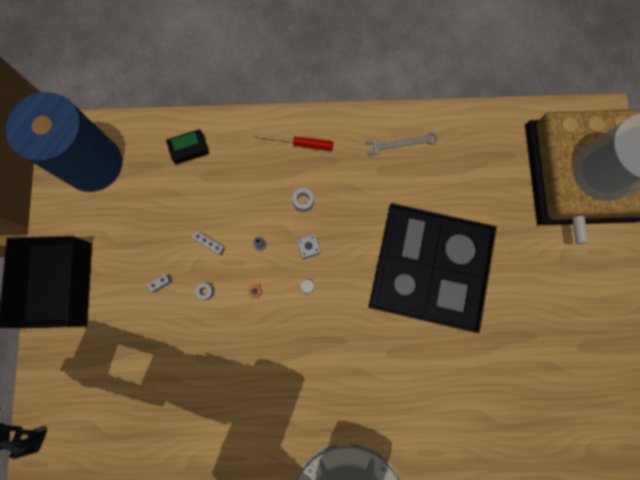

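View pics/side0.png

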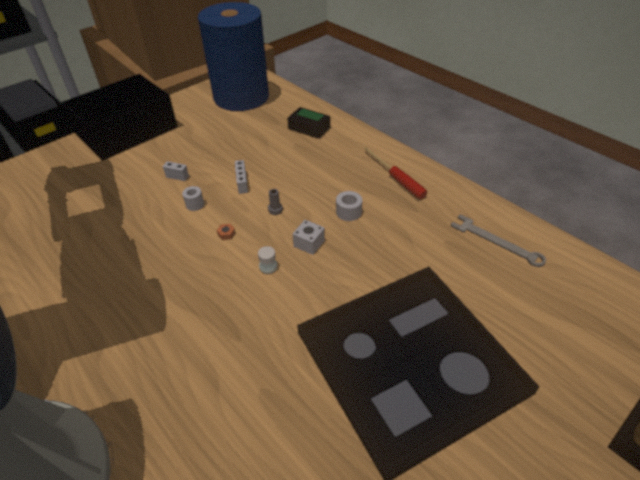

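The top view shows the large collar at (303,199), block (308,246), long rail (208,243) and fitting (259,243). The small collar (204,291) and short rail (159,283) stay where they are. The pockets are slot (413,239), large round (460,249), small round (404,284) and square (452,295).

```bash
cat > h.py <<'E'
import numpy as np, cv2
from rig import r,cams
def ray(p,uv,z):
    R=cv2.Rodrigues(p["rvec"])[0]; c=-R.T@np.ravel(p["tvec"])
    uv=np.atleast_2d(np.float64(uv)); d=np.c_[(uv[:,0]-p["cx"])/p["fx"],(uv[:,1]-p["cy"])/p["fy"],np.ones(len(uv))]@R
    return (c+d*((z-c[2])/d[:,2])[:,None])[:,:2]
def proj(p,P): return cv2.projectPoints(np.float64(P).reshape(-1,1,3),p["rvec"],p["tvec"],np.array([[p["fx"],0,p["cx"]],[0,p["fy"],p["cy"]],[0,0,1.]]),None)[0].reshape(-1,2)
def outline(im,guess,lo,hi,sat=60,rad=80):
    "contour of the grey blob nearest the guess pixel"
    h=cv2.cvtColor(im,cv2.COLOR_RGB2HSV); m=((h[...,1]<sat)&(h[...,2]>lo)&(h[...,2]<hi)).astype(np.uint8)
    k=np.zeros_like(m); cv2.circle(k,tuple(int(v) for v in guess),rad,1,-1); m=cv2.morphologyEx(m*k,cv2.MORPH_OPEN,np.ones((3,3)))
    cs=cv2.findContours(m,cv2.RETR_EXTERNAL,cv2.CHAIN_APPROX_NONE)[0]
    return max(cs,key=cv2.contourArea).reshape(-1,2)
def rect(pts):  # centre, (long,short), yaw of long side
    (c,(w,h),a)=cv2.minAreaRect(np.float32(pts)); a=np.radians(a)
    if h>w: w,h,a=h,w,a+np.pi/2
    return np.round([*c,w,h,(a+np.pi/2)%np.pi-np.pi/2],3)
def go(x,y,z,yaw=None):
    s=r.sense(); p=s["eef_pos"]; ps=s["tcp_rot"][2]
    rz=0
    if yaw is not None: rz=-((yaw-ps+np.pi/2)%np.pi-np.pi/2)
    a=ps-rz; d=np.array([x,y,z])-p
    print("q6 %.2f rz %.3f then dx %.1f dy %.1f dz %.1f"%(s["qpos"][5],rz,d[0]*np.cos(a)+d[1]*np.sin(a),d[0]*np.sin(a)-d[1]*np.cos(a),-d[2]))
E
python3 - <<'E'
from h import *
p=cams.camera_params("top"); im=cv2.imread("pics/top0.png")[:,:,::-1].copy()
for n,uv,z,lo in[("collarL",(303,199),36,100),("collarS",(204,291),36,100),("block",(308,246),36,100),("railL",(208,243),32,100),("railS",(159,283),32,100),("slot",(413,239),10,70),("rl",(460,249),10,70),("rs",(404,284),10,70),("sq",(452,295),10,70)]:
    try: print(n,rect(ray(p,outline(im,uv,lo,255,75,22),z)),ray(p,uv,z))
    except Exception as e: print(n,e,ray(p,uv,z),im[uv[1],uv[0]])
print("fit",ray(p,(259,243),50))
w=cams.camera_params("wrist"); print(w); R=cv2.Rodrigues(w["rvec"])[0]; print(-R.T@np.ravel(w["tvec"]),R)
go(480,60,300)
E
```

```text
collarL [684.567  79.991  49.696  49.024   1.543] [[681.9795318   78.83553635]]
collarS [471.383 312.143  36.963  36.428   1.543] [[471.25783458 309.74528732]]
block [5.68331e+02 6.93600e+01 4.77360e+01 4.48700e+01 2.94000e-01] [[568.81214166  69.97999799]]
railL [586.074 304.934  76.403  22.293   1.016] [[583.27286219 303.05242744]]
railS [493.684 417.595  49.506  22.292  -1.041] [[492.83881267 414.54555152]]
slot [ 5.84511e+02 -1.80383e+02  9.24800e+01  3.68680e+01 -2.57000e-01] [[ 583.42162976 -179.66810171]]
rl [ 556.631 -288.453   67.182   65.75     1.062] [[ 556.19570333 -288.88465475]]
rs [ 475.991 -152.556   44.683   44.383    1.543] [[ 477.1070586  -151.44616329]]
sq [ 4.48031e+02 -2.60306e+02  6.15280e+01  6.05270e+01 -2.51000e-01] [[ 448.50394968 -260.99353861]]
fit [[576.40743809 181.92530866]]
{'fx': 402.5125245776211, 'fy': 402.5125245776211, 'cx': 324.57587224758805, 'cy': 243.65865031805365, 'rvec': array([-2.38659273, -1.60760475, -0.24706723]), 'tvec': array([-623.5828466 ,  -39.77411657,  380.06370904])}
[163.58908855 606.75512249 374.12939112] [[ 3.75832355e-01  9.26687558e-01 -4.58794822e-04]
 [ 8.83784001e-01 -3.58283172e-01  3.00930239e-01]
 [ 2.78703930e-01 -1.13504796e-01 -9.53646046e-01]]
q6 -0.00 rz 0.000 then dx -422.6 dy -389.2 dz -47.4
```

```bash
python3 -c "
from h import *
go(684,80,190)"
```

```text
q6 -0.00 rz 0.000 then dx -604.3 dy -294.3 dz 62.6
```

```bash
python3 -m handwheel '{"increments":[[0, 0, 0, -30.2, -14.7, 3.1, 1], [0, 0, 0, -30.2, -14.7, 3.1, 1], [0, 0, 0, -30.2, -14.7, 3.1, 1], [0, 0, 0, -30.2, -14.7, 3.1, 1], [0, 0, 0, -30.2, -14.7, 3.1, 1]]}' 40
python3 -m handwheel '{"increments":[[0, 0, 0, -30.2, -14.7, 3.1, 1], [0, 0, 0, -30.2, -14.7, 3.1, 1], [0, 0, 0, -30.2, -14.7, 3.1, 1], [0, 0, 0, -30.2, -14.7, 3.1, 1], [0, 0, 0, -30.2, -14.7, 3.1, 1]]}'
python3 -m handwheel '{"increments":[[0, 0, 0, -30.2, -14.7, 3.1, 1], [0, 0, 0, -30.2, -14.7, 3.1, 1], [0, 0, 0, -30.2, -14.7, 3.1, 1], [0, 0, 0, -30.2, -14.7, 3.1, 1], [0, 0, 0, -30.2, -14.7, 3.1, 1]]}'
python3 -m handwheel '{"increments":[[0, 0, 0, -30.2, -14.7, 3.1, 1], [0, 0, 0, -30.2, -14.7, 3.1, 1], [0, 0, 0, -30.2, -14.7, 3.1, 1], [0, 0, 0, -30.2, -14.7, 3.1, 1], [0, 0, 0, -30.2, -14.7, 3.1, 1]]}'
python3 -m handwheel '{"increments":[[0, 0, 0, 0, 0, 0, 1], [0, 0, 0, 0, 0, 0, 1]]}'
python3 - <<'E'
from h import *
w=cams.camera_params("wrist"); im=cams.grab_frame("wrist"); cv2.imwrite("pics/w1.png",im[:,:,::-1])
print(proj(w,[[684,80,36]]),r.sense()["eef_pos"])
E
```

```text
clock: 0.52
eef_pos: [347.1, 453.5, 237.3]
tcp_rot: [-3.141, -0.0, 2.758]
contact_force: [0.8, 0.8, -0.6]
opening: 0.996
grasp_force: 0.0
clock: 0.93
eef_pos: [459.8, 328.6, 221.9]
tcp_rot: [-3.141, -0.0, 2.758]
contact_force: [0.8, 0.8, 0.3]
opening: 0.997
grasp_force: 0.0
clock: 1.35
eef_pos: [572.2, 203.9, 206.3]
tcp_rot: [-3.141, -0.001, 2.758]
contact_force: [-0.2, 0.0, -0.1]
opening: 1.001
grasp_force: 0.0
clock: 1.77
eef_pos: [684.7, 79.3, 190.7]
tcp_rot: [-3.141, -0.001, 2.758]
contact_force: [-0.3, -0.7, 0.1]
opening: 1.0
grasp_force: 0.0
clock: 1.93
eef_pos: [684.3, 79.2, 190.3]
tcp_rot: [-3.141, -0.001, 2.755]
contact_force: [-0.7, -0.2, -0.3]
opening: 1.003
grasp_force: 0.0
[[326.63980824 227.57881343]] [683.60061129  80.31570072 190.47934761]
```

View pics/w1.png

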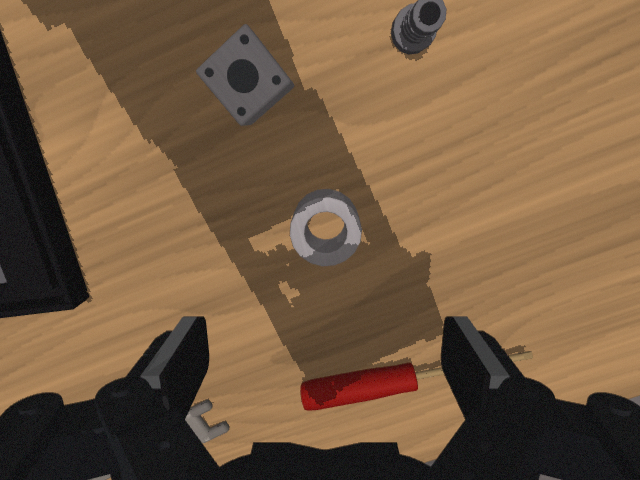

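The wrist view shows the large collar's hole at about (326,226), which matches the predicted (327,228). The block's top corners are near (245,25), (293,84), (243,125) and (197,72).

Run:
```python
from h import *
w=cams.camera_params("wrist")
print(ray(w,[(326,226.5)],36), rect(ray(w,[(245,25),(293,84),(243,125),(197,72)],36)),ray(w,[(243,77)],36), ray(w,[(430,12)],50))
c=ray(w,[(326,226.5)],36)[0]; go(c[0],c[1],32)
```

```text
[[682.34561668  81.01188721]] [5.72357e+02 7.01420e+01 4.45630e+01 4.18110e+01 3.14000e-01] [[571.28233113  69.10695995]] [[582.69923005 186.28940092]]
q6 -1.07 rz 0.000 then dx 1.4 dy 0.2 dz 158.5
```

```bash
python3 -m handwheel '{"increments":[[0, 0, 0, 0.7, 0, 30, 1], [0, 0, 0, 0, 0, 35, 1], [0, 0, 0, 0, 0, 35, 1], [0, 0, 0, 0, 0, 25, 1], [0, 0, 0, 0, 0, 15, 1]]}'
python3 -m handwheel '{"increments":[[0, 0, 0, 0, 0, 12, 1], [0, 0, 0, 0, 0, 6.5, 1], [0, 0, 0, 0, 0, 0, 0.8], [0, 0, 0, 0, 0, 0, 0], [0, 0, 0, 0, 0, 0, 0]]}'
python3 -m handwheel '{"increments":[[0, 0, 0, 0, 0, 0, 0], [0, 0, 0, 0, 0, 0, 0], [0, 0, 0, 0, 0, 0, 0], [0, 0, 0, 0, 0, 0, 0]]}'
```

```text
clock: 2.4
eef_pos: [680.5, 82.2, 48.1]
tcp_rot: [-3.14, -0.004, 2.759]
contact_force: [0.1, -0.4, -0.8]
opening: 1.0
grasp_force: 0.0
clock: 2.82
eef_pos: [684.4, 81.2, 34.4]
tcp_rot: [3.141, 0.002, 2.758]
contact_force: [-0.6, -0.3, 0.0]
opening: 0.604
grasp_force: 0.1
clock: 3.15
eef_pos: [684.6, 81.2, 34.7]
tcp_rot: [3.14, 0.003, 2.758]
contact_force: [-0.5, 0.1, 6.2]
opening: 0.587
grasp_force: 42.4
```

```bash
python3 -m handwheel '{"increments":[[0, 0, 0, 0, 0, -10, 0], [0, 0, 0, 0, 0, -20, 0], [0, 0, 0, 0, 0, -30, 0], [0, 0, 0, 0, 0, -20, 0], [0, 0, 0, 0, 0, -15, 0]]}'; python3 -c "
from h import *
print(r.sense()['grasp_force'],r.sense()['contact_force'])
go(558,-288,130)"
```

```text
clock: 3.57
eef_pos: [684.3, 81.1, 131.1]
tcp_rot: [3.14, 0.003, 2.758]
contact_force: [0.5, -0.2, -1.9]
opening: 0.583
grasp_force: 42.1
42.08800787106156 [ 0.48003558 -0.15507728 -1.92687351]
q6 -1.07 rz 0.000 then dx -21.2 dy -389.5 dz 1.1
```

```bash
python3 -m handwheel '{"increments":[[0, 0, 0, -1.4, -15, 0, 0], [0, 0, 0, -1.4, -25, 0, 0], [0, 0, 0, -1.4, -30, 0, 0], [0, 0, 0, -1.4, -30, 0, 0], [0, 0, 0, -1.4, -30, 0, 0]]}'
python3 -m handwheel '{"increments":[[0, 0, 0, -1.4, -30, 0, 0], [0, 0, 0, -1.4, -30, 0, 0], [0, 0, 0, -1.4, -30, 0, 0], [0, 0, 0, -1.4, -30, 0, 0], [0, 0, 0, -1.4, -30, 0, 0]]}'
python3 -m handwheel '{"increments":[[0, 0, 0, -1.4, -30, 0, 0], [0, 0, 0, -1.4, -30, 0, 0], [0, 0, 0, -1.4, -25, 0, 0], [0, 0, 0, -1.4, -15, 0, 0], [0, 0, 0, -1.4, -9.5, 0, 0]]}'
python3 -m handwheel '{"increments":[[0, 0, 0, 0, 0, 0, 0], [0, 0, 0, 0, 0, 0, 0]]}'
python3 - <<'E'
from h import *
w=cams.camera_params("wrist"); im=cams.grab_frame("wrist"); cv2.imwrite("pics/w2.png",im[:,:,::-1])
print(proj(w,[[556.5,-288.5,10],[448,-260.3,10],[584.5,-180.4,10],[476,-152.5,10]]))
E
```

```text
clock: 3.98
eef_pos: [639.8, -43.8, 127.6]
tcp_rot: [-3.141, -0.001, 2.758]
contact_force: [0.8, -0.2, -0.3]
opening: 0.587
grasp_force: 42.1
clock: 4.4
eef_pos: [589.9, -185.6, 127.7]
tcp_rot: [-3.141, -0.001, 2.758]
contact_force: [0.3, 0.2, -1.8]
opening: 0.587
grasp_force: 42.1
clock: 4.82
eef_pos: [555.7, -289.8, 127.7]
tcp_rot: [-3.141, -0.001, 2.756]
contact_force: [0.3, 0.4, -1.1]
opening: 0.58
grasp_force: 42.1
clock: 4.98
eef_pos: [556.9, -287.7, 127.6]
tcp_rot: [3.141, -0.0, 2.757]
contact_force: [1.5, -0.1, -1.8]
opening: 0.58
grasp_force: 42.1
[[324.30479863 243.58768002]
 [296.99549827  47.29729988]
 [505.0673058  220.53348591]
 [505.01669183  16.89364474]]
```

View pics/w2.png

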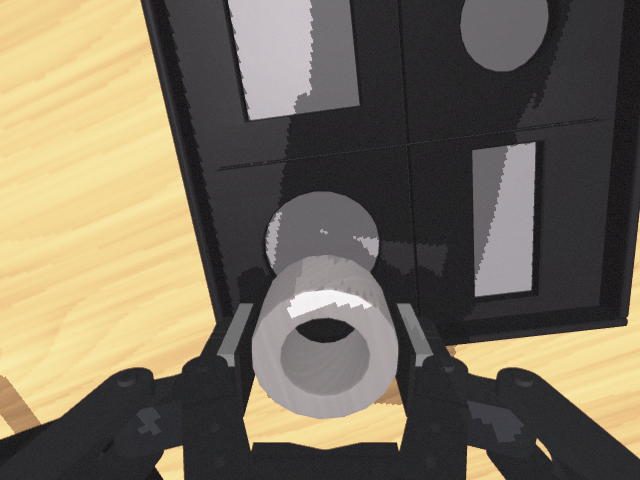

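The large round pocket appears at about (322,243), matching the predicted (324,244), and the slot at (506,220) also matches. The collar hangs upright above its pocket, so I lower it.

```bash
python3 -m handwheel '{"increments":[[0, 0, 0, 0, 0, 20, 0], [0, 0, 0, 0, 0, 25, 0], [0, 0, 0, 0, 0, 20, 0], [0, 0, 0, 0, 0, 10, 0], [0, 0, 0, 0, 0, 4, 0]]}'; python3 -m handwheel '{"increments":[[0, 0, 0, 0, 0, 1, 0], [0, 0, 0, 0, 0, 0.5, 0], [0, 0, 0, 0, 0, 0, 0]]}'
```

```text
clock: 5.45
eef_pos: [556.4, -286.3, 47.0]
tcp_rot: [3.141, -0.003, 2.759]
contact_force: [0.3, 0.0, -1.6]
opening: 0.584
grasp_force: 42.0
clock: 5.7
eef_pos: [557.8, -288.1, 48.4]
tcp_rot: [-3.141, 0.002, 2.758]
contact_force: [0.2, -1.0, -1.5]
opening: 0.583
grasp_force: 42.0
```

```bash
python3 -m handwheel '{"increments":[[0, 0, 0, 0, 0, 1, 0], [0, 0, 0, 0, 0, 1, 0], [0, 0, 0, 0, 0, 0, 0]]}'; python3 -m handwheel '{"increments":[[0, 0, 0, 0, 0, 1, 0], [0, 0, 0, 0, 0, 0, 0]]}';python3 -m handwheel '{"increments":[[0, 0, 0, 0, 0, 0.5, 0], [0, 0, 0, 0, 0, 0, 0]]}'
```

```text
clock: 5.95
eef_pos: [557.2, -288.2, 45.7]
tcp_rot: [-3.142, 0.001, 2.758]
contact_force: [0.1, 0.2, -1.2]
opening: 0.585
grasp_force: 42.0
clock: 6.12
eef_pos: [556.9, -288.1, 44.3]
tcp_rot: [-3.142, 0.0, 2.758]
contact_force: [0.1, 0.1, -1.7]
opening: 0.589
grasp_force: 42.0
clock: 6.28
eef_pos: [556.9, -288.0, 43.7]
tcp_rot: [3.142, -0.0, 2.758]
contact_force: [-0.2, 0.4, -1.7]
opening: 0.584
grasp_force: 42.0
```

```bash
for i in 1; do python3 -m handwheel '{"increments":[[0, 0, 0, 0, 0, 0.7, 0], [0, 0, 0, 0, 0, 0, 0]]}'; python3 -m handwheel '{"increments":[[0, 0, 0, 0, 0, 0.7, 0], [0, 0, 0, 0, 0, 0, 0]]}'; done
```

```text
clock: 6.45
eef_pos: [556.9, -288.0, 43.0]
tcp_rot: [3.142, -0.0, 2.758]
contact_force: [-0.5, 0.2, -2.4]
opening: 0.588
grasp_force: 42.0
clock: 6.62
eef_pos: [556.9, -288.0, 42.3]
tcp_rot: [3.142, -0.0, 2.758]
contact_force: [0.4, 0.2, -1.8]
opening: 0.585
grasp_force: 42.0
```

```bash
python3 -m handwheel '{"increments":[[0, 0, 0, 0, 0, 0.7, 0], [0, 0, 0, 0, 0, 0, 0]]}'; python3 -m handwheel '{"increments":[[0, 0, 0, 0, 0, 0.7, 0], [0, 0, 0, 0, 0, 0, 0]]}';python3 -m handwheel '{"increments":[[0, 0, 0, 0, 0, 0.7, 0], [0, 0, 0, 0, 0, 0, 0]]}'
```

```text
clock: 6.78
eef_pos: [556.9, -288.0, 41.6]
tcp_rot: [-3.142, -0.0, 2.758]
contact_force: [-1.4, -0.5, -1.7]
opening: 0.583
grasp_force: 42.0
clock: 6.95
eef_pos: [556.9, -288.0, 40.9]
tcp_rot: [3.142, -0.0, 2.758]
contact_force: [-1.5, -0.3, -1.5]
opening: 0.585
grasp_force: 42.0
clock: 7.12
eef_pos: [556.9, -288.0, 40.7]
tcp_rot: [3.142, -0.0, 2.758]
contact_force: [-1.9, 0.8, 4.3]
opening: 0.589
grasp_force: 42.6
```

```bash
python3 -m handwheel '{"increments":[[0, 0, 0, 0, 0, 0, 0.62], [0, 0, 0, 0, 0, 0, 0.68], [0, 0, 0, 0, 0, 0, 0.75], [0, 0, 0, 0, 0, 0, 0.75], [0, 0, 0, 0, 0, -5, 0.75]]}';python3 -m handwheel '{"increments":[[0, 0, 0, 0, 0, -20, 0.75], [0, 0, 0, 0, 0, -35, 0.8], [0, 0, 0, 0, 0, -35, 1], [0, 0, 0, 0, 0, -35, 1], [0, 0, 0, 0, 0, -10, 1]]}'
python3 - <<'E'
from h import *
w=cams.camera_params("wrist"); im=cams.grab_frame("wrist"); cv2.imwrite("pics/w3.png",im[:,:,::-1])
print(proj(w,[[556.5,-288.5,6],[556.5,-288.5,42]]))
go(571.5,69.3,180,0.31)
E
```

```text
clock: 7.53
eef_pos: [556.5, -287.7, 44.6]
tcp_rot: [3.141, -0.001, 2.758]
contact_force: [-0.6, -0.2, -0.7]
opening: 0.75
grasp_force: 0.0
clock: 7.95
eef_pos: [559.3, -289.2, 186.3]
tcp_rot: [-3.141, 0.008, 2.758]
contact_force: [1.8, -0.4, 0.8]
opening: 0.998
grasp_force: 0.0
[[325.22144484 213.93978839]
 [325.305355   226.4750303 ]]
q6 -1.67 rz -0.694 then dx -120.9 dy 337.8 dz 6.2
```

View pics/w3.png

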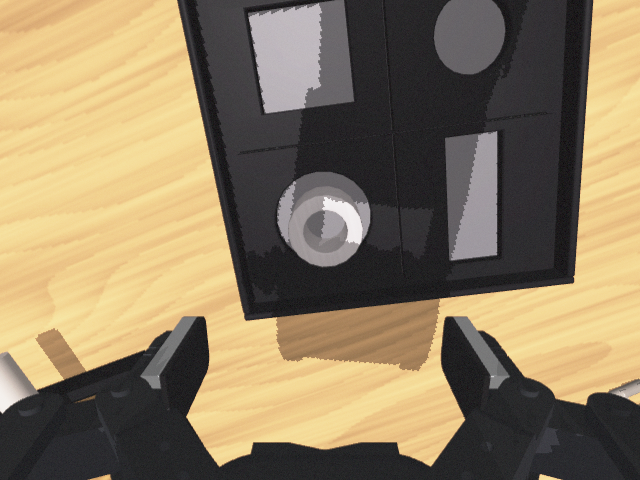

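The collar sits inside its round pocket at about (325,225). Next is the block.

```bash
python3 -m handwheel '{"increments":[[0, 0, -0.116, 0, 0, 0, 1], [0, 0, -0.116, 0, 0, 0, 1], [0, 0, -0.116, 0, 0, 0, 1], [0, 0, -0.116, 0, 0, 0, 1], [0, 0, -0.116, 0, 0, 0, 1]]}'
python3 -m handwheel '{"increments":[[0, 0, -0.116, 0, 0, 0, 1], [0, 0, 0, -11, 30.7, 0, 1], [0, 0, 0, -11, 30.7, 0, 1], [0, 0, 0, -11, 30.7, 0, 1], [0, 0, 0, -11, 30.7, 0, 1]]}'
python3 -m handwheel '{"increments":[[0, 0, 0, -11, 30.7, 0, 1], [0, 0, 0, -11, 30.7, 0, 1], [0, 0, 0, -11, 30.7, 0, 1], [0, 0, 0, -11, 30.7, 0, 1], [0, 0, 0, -11, 30.7, 0, 1]]}'
python3 -m handwheel '{"increments":[[0, 0, 0, -11, 30.7, 0, 1], [0, 0, 0, -11, 30.7, 0, 1], [0, 0, 0, 0, 0, 0, 1], [0, 0, 0, 0, 0, 0, 1]]}'
python3 - <<'E'
from h import *
w=cams.camera_params("wrist"); im=cams.grab_frame("wrist"); cv2.imwrite("pics/w4.png",im[:,:,::-1])
print(proj(w,[[571.5,69.3,36]]))
go(571.5,69.3,32,0.31)
E
```

```text
clock: 8.42
eef_pos: [556.4, -287.7, 179.2]
tcp_rot: [3.141, -0.001, -2.94]
contact_force: [0.6, -0.6, 0.2]
opening: 1.002
grasp_force: 0.0
clock: 8.83
eef_pos: [560.3, -156.3, 179.2]
tcp_rot: [3.141, -0.001, -2.83]
contact_force: [-0.4, -0.1, -0.3]
opening: 1.0
grasp_force: 0.0
clock: 9.25
eef_pos: [565.5, 6.9, 179.3]
tcp_rot: [3.141, -0.001, -2.829]
contact_force: [0.0, -0.4, 0.0]
opening: 1.004
grasp_force: 0.0
clock: 9.58
eef_pos: [567.8, 71.9, 179.4]
tcp_rot: [3.141, -0.001, -2.826]
contact_force: [0.0, 0.0, 0.0]
opening: 1.003
grasp_force: 0.0
[[321.57752908 237.54079184]]
q6 -1.76 rz 0.004 then dx -3.1 dy -2.5 dz 147.4
```

View pics/w4.png

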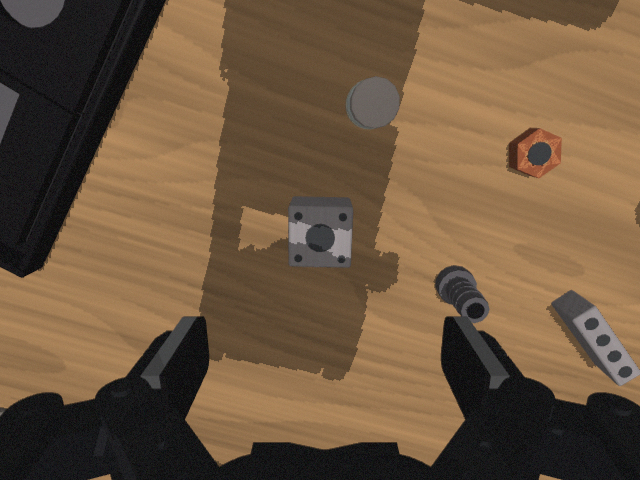

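The block is at (320,237), square to the fingers and centred as predicted. The fitting's top is at (477,310), and part of the long rail shows at the right edge.

```bash
python3 - <<'E'
from h import *
w=cams.camera_params("wrist")
print(ray(w,[(477,310)],50),rect(ray(w,[(561,310),(585,302),(638,374),(619,384)],32)))
E
python3 -m handwheel '{"increments":[[0, 0, 0, -1.5, -1.2, 25, 1], [0, 0, 0, -1.5, -1.2, 30, 1], [0, 0, 0, 0, 0, 30, 1], [0, 0, 0, 0, 0, 25, 1], [0, 0, 0, 0, 0, 18, 1]]}'
python3 -m handwheel '{"increments":[[0, 0, 0, 0, 0, 12, 1], [0, 0, 0, 0, 0, 7.5, 1], [0, 0, 0, 0, 0, 0, 0.8], [0, 0, 0, 0, 0, 0, 0], [0, 0, 0, 0, 0, 0, 0]]}'
python3 -m handwheel '{"increments":[[0, 0, 0, 0, 0, 0, 0], [0, 0, 0, 0, 0, 0, 0], [0, 0, 0, 0, 0, 0, 0], [0, 0, 0, 0, 0, 0, 0]]}'
python3 -m handwheel '{"increments":[[0, 0, 0, 0, 0, -10, 0], [0, 0, 0, 0, 0, -20, 0], [0, 0, 0, 0, 0, -30, 0], [0, 0, 0, 0, 0, -20, 0], [0, 0, 0, 0, 0, -15, 0]]}'
python3 -c "
from h import *
go(448,-260.3,120,-0.254)"
```

```text
[[584.25237975 184.84650964]] [586.644 295.868  87.634  16.645   1.037]
clock: 10.05
eef_pos: [570.6, 67.3, 49.6]
tcp_rot: [3.141, -0.003, -2.831]
contact_force: [-0.6, -0.6, 0.4]
opening: 0.998
grasp_force: 0.0
clock: 10.47
eef_pos: [572.9, 69.0, 33.9]
tcp_rot: [-3.141, 0.002, -2.83]
contact_force: [-0.4, -0.6, 1.1]
opening: 0.604
grasp_force: 0.0
clock: 10.8
eef_pos: [573.0, 69.2, 34.1]
tcp_rot: [-3.141, 0.002, -2.829]
contact_force: [0.7, -2.4, 6.8]
opening: 0.507
grasp_force: 42.0
clock: 11.22
eef_pos: [572.6, 69.4, 130.6]
tcp_rot: [-3.141, 0.002, -2.829]
contact_force: [1.1, -0.2, -1.3]
opening: 0.511
grasp_force: 41.2
q6 -1.77 rz 0.566 then dx 37.8 dy -350.4 dz 10.6
```

```bash
python3 -m handwheel '{"increments":[[0, 0, 0.113, 0, 0, 0, 0], [0, 0, 0.113, 0, 0, 0, 0], [0, 0, 0.113, 0, 0, 0, 0], [0, 0, 0.113, 0, 0, 0, 0], [0, 0, 0.114, 0, 0, 0, 0]]}'
python3 -m handwheel '{"increments":[[0, 0, 0, 2.9, -17, 0, 0], [0, 0, 0, 2.9, -27, 0, 0], [0, 0, 0, 2.9, -30, 0, 0], [0, 0, 0, 2.9, -30, 0, 0], [0, 0, 0, 2.9, -30, 0, 0]]}'
python3 -m handwheel '{"increments":[[0, 0, 0, 2.9, -30, 0, 0], [0, 0, 0, 2.9, -30, 0, 0], [0, 0, 0, 2.9, -30, 0, 0], [0, 0, 0, 2.9, -30, 0, 0], [0, 0, 0, 2.9, -30, 0, 0]]}'
python3 -m handwheel '{"increments":[[0, 0, 0, 2.9, -28, 0, 0], [0, 0, 0, 2.9, -20, 0, 0], [0, 0, 0, 2.9, -18.5, 0, 0], [0, 0, 0, 0, 0, 0, 0], [0, 0, 0, 0, 0, 0, 0]]}'
python3 - <<'E'
from h import *
w=cams.camera_params("wrist"); im=cams.grab_frame("wrist"); cv2.imwrite("pics/w5.png",im[:,:,::-1])
print(proj(w,[[448,-260.3,6]]))
go(448,-260.3,40.1,-0.254)
E
```

```text
clock: 11.63
eef_pos: [571.8, 69.3, 128.6]
tcp_rot: [3.141, 0.0, 2.882]
contact_force: [-0.3, 0.1, -1.7]
opening: 0.507
grasp_force: 41.0
clock: 12.05
eef_pos: [523.6, -57.7, 128.5]
tcp_rot: [3.142, 0.0, 2.889]
contact_force: [0.5, -0.7, -0.2]
opening: 0.506
grasp_force: 41.2
clock: 12.47
eef_pos: [471.9, -199.6, 128.6]
tcp_rot: [-3.142, 0.001, 2.888]
contact_force: [0.8, 0.1, -1.1]
opening: 0.507
grasp_force: 41.2
clock: 12.88
eef_pos: [447.1, -261.1, 128.4]
tcp_rot: [3.142, 0.0, 2.886]
contact_force: [0.8, 0.3, -0.9]
opening: 0.502
grasp_force: 41.3
[[327.74244361 242.43521328]]
q6 -1.85 rz -0.001 then dx -0.5 dy 0.3 dz 88.2
```

View pics/w5.png

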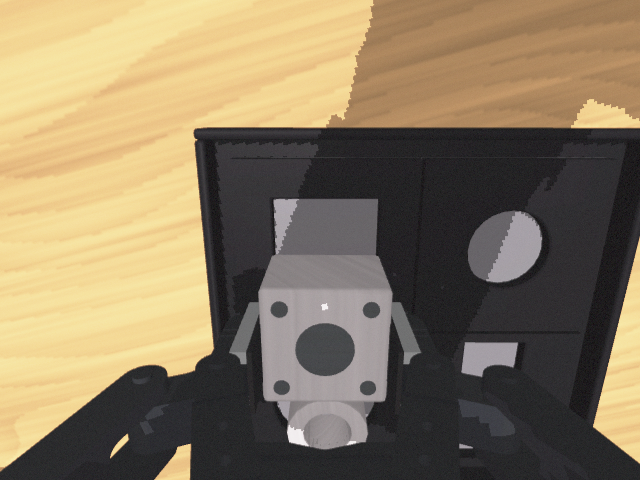

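The block is square with the pocket, whose visible edges run from 273 to 379 px, giving a centre near the predicted (327,242). I lower it.

```bash
python3 -m handwheel '{"increments":[[0, 0, 0, 0, 0, 20, 0], [0, 0, 0, 0, 0, 25, 0], [0, 0, 0, 0, 0, 22, 0], [0, 0, 0, 0, 0, 12, 0], [0, 0, 0, 0, 0, 4, 0]]}'; python3 -m handwheel '{"increments":[[0, 0, 0, 0, 0, 1.5, 0], [0, 0, 0, 0, 0, 1, 0], [0, 0, 0, 0, 0, 0.5, 0], [0, 0, 0, 0, 0, 0, 0], [0, 0, 0, 0, 0, 0, 0]]}'
```

```text
clock: 13.35
eef_pos: [446.8, -258.9, 43.1]
tcp_rot: [3.141, -0.003, 2.889]
contact_force: [-0.4, -0.5, -1.3]
opening: 0.507
grasp_force: 41.3
clock: 13.77
eef_pos: [448.0, -260.9, 42.6]
tcp_rot: [-3.141, 0.001, 2.888]
contact_force: [-0.5, -0.3, -2.3]
opening: 0.509
grasp_force: 41.3
```

```bash
python3 -m handwheel '{"increments":[[0, 0, 0, 0, 0, 0.7, 0], [0, 0, 0, 0, 0, 0, 0]]}'; python3 -m handwheel '{"increments":[[0, 0, 0, 0, 0, 0.7, 0], [0, 0, 0, 0, 0, 0, 0]]}'
```

```text
clock: 13.93
eef_pos: [447.6, -260.8, 41.4]
tcp_rot: [-3.141, 0.001, 2.888]
contact_force: [0.3, 0.2, -0.9]
opening: 0.502
grasp_force: 41.2
clock: 14.1
eef_pos: [447.5, -260.7, 40.4]
tcp_rot: [-3.142, 0.0, 2.888]
contact_force: [-0.8, -0.8, -1.0]
opening: 0.508
grasp_force: 41.2
```

```bash
python3 -m handwheel '{"increments":[[0, 0, 0, 0, 0, 0.5, 0], [0, 0, 0, 0, 0, 0, 0]]}'; python3 -m handwheel '{"increments":[[0, 0, 0, 0, 0, 0.3, 0], [0, 0, 0, 0, 0, 0, 0]]}'
```

```text
clock: 14.27
eef_pos: [447.5, -260.7, 40.2]
tcp_rot: [-3.142, -0.0, 2.888]
contact_force: [-2.2, -0.1, 4.4]
opening: 0.501
grasp_force: 41.9
clock: 14.43
eef_pos: [447.5, -260.7, 40.1]
tcp_rot: [-3.142, -0.0, 2.888]
contact_force: [-1.9, 1.8, 8.8]
opening: 0.508
grasp_force: 42.6
```

```bash
python3 -m handwheel '{"increments":[[0, 0, 0, 0, 0, 0, 0.55], [0, 0, 0, 0, 0, 0, 0.62], [0, 0, 0, 0, 0, 0, 0.68], [0, 0, 0, 0, 0, 0, 0.68], [0, 0, 0, 0, 0, -5, 0.68]]}';python3 -m handwheel '{"increments":[[0, 0, 0, 0, 0, -20, 0.68], [0, 0, 0, 0, 0, -35, 0.8], [0, 0, 0, 0, 0, -35, 1], [0, 0, 0, 0, 0, -35, 1], [0, 0, 0, 0, 0, -10, 1]]}'
python3 -c "
from h import *
print(r.sense()['tcp_rot'])
go(586,303,180,1.02)"
```

```text
clock: 14.85
eef_pos: [447.0, -260.4, 44.0]
tcp_rot: [3.141, -0.001, 2.888]
contact_force: [-0.5, -0.7, 0.2]
opening: 0.678
grasp_force: 0.0
clock: 15.27
eef_pos: [449.5, -261.8, 184.8]
tcp_rot: [-3.14, 0.007, 2.888]
contact_force: [1.5, -1.3, 0.8]
opening: 1.0
grasp_force: 0.0
[-3.13974223  0.00655174  2.88781511]
q6 -1.85 rz -1.274 then dx -552.7 dy 179.3 dz 4.8
```

```bash
python3 -m handwheel '{"increments":[[0, 0, -0.116, 0, 0, 0, 1], [0, 0, -0.116, 0, 0, 0, 1], [0, 0, -0.116, 0, 0, 0, 1], [0, 0, -0.116, 0, 0, 0, 1], [0, 0, -0.116, 0, 0, 0, 1]]}'
python3 -m handwheel '{"increments":[[0, 0, -0.116, 0, 0, 0, 1], [0, 0, -0.116, 0, 0, 0, 1], [0, 0, -0.116, 0, 0, 0, 1], [0, 0, -0.116, 0, 0, 0, 1], [0, 0, -0.116, 0, 0, 0, 1]]}'
python3 -m handwheel '{"increments":[[0, 0, -0.116, 0, 0, 0, 1], [0, 0, 0, -30.7, 10, 0, 1], [0, 0, 0, -30.7, 10, 0, 1], [0, 0, 0, -30.7, 10, 0, 1], [0, 0, 0, -30.7, 10, 0, 1]]}'
python3 -m handwheel '{"increments":[[0, 0, 0, -30.7, 10, 0, 1], [0, 0, 0, -30.7, 10, 0, 1], [0, 0, 0, -30.7, 10, 0, 1], [0, 0, 0, -30.7, 10, 0, 1], [0, 0, 0, -30.7, 10, 0, 1]]}'
python3 -m handwheel '{"increments":[[0, 0, 0, -30.7, 10, 0, 1], [0, 0, 0, -30.7, 10, 0, 1], [0, 0, 0, -30.7, 10, 0, 1], [0, 0, 0, -30.7, 10, 0, 1], [0, 0, 0, -30.7, 10, 0, 1]]}'
python3 -m handwheel '{"increments":[[0, 0, 0, -30.7, 10, 0, 1], [0, 0, 0, -30.7, 10, 0, 1], [0, 0, 0, -30.7, 10, 0, 1], [0, 0, 0, -30.7, 10, 0, 1], [0, 0, 0, 0, 0, 0, 1]]}'
python3 -m handwheel '{"increments":[[0, 0, 0, 0, 0, 0, 1]]}'
python3 - <<'E'
from h import *
w=cams.camera_params("wrist"); im=cams.grab_frame("wrist"); cv2.imwrite("pics/w6.png",im[:,:,::-1])
print(proj(w,[[586,303,32]]))
go(586,303,33,1.02)
E
```

```text
clock: 15.68
eef_pos: [447.3, -260.5, 179.6]
tcp_rot: [3.142, -0.0, -2.81]
contact_force: [-0.4, 0.6, 0.2]
opening: 0.998
grasp_force: 0.0
clock: 16.1
eef_pos: [447.3, -260.5, 179.4]
tcp_rot: [3.141, -0.0, -2.23]
contact_force: [-0.1, 0.7, -0.3]
opening: 1.0
grasp_force: 0.0
clock: 16.52
eef_pos: [488.3, -118.6, 174.0]
tcp_rot: [-3.137, -0.034, -2.145]
contact_force: [0.8, -0.6, 0.1]
opening: 0.994
grasp_force: 0.0
clock: 16.93
eef_pos: [529.7, 37.6, 168.5]
tcp_rot: [-3.137, -0.034, -2.145]
contact_force: [0.1, -0.1, -0.4]
opening: 0.999
grasp_force: 0.0
clock: 17.35
eef_pos: [570.9, 193.6, 162.9]
tcp_rot: [-3.137, -0.035, -2.145]
contact_force: [0.6, -0.3, -1.0]
opening: 1.002
grasp_force: 0.0
clock: 17.77
eef_pos: [604.9, 322.0, 158.3]
tcp_rot: [-3.137, -0.031, -2.142]
contact_force: [-0.4, -0.8, 1.7]
opening: 1.001
grasp_force: 0.0
clock: 17.85
eef_pos: [603.7, 318.2, 158.0]
tcp_rot: [-3.137, -0.035, -2.143]
contact_force: [0.3, -1.3, -1.4]
opening: 0.998
grasp_force: 0.0
[[338.63008274 215.23006139]]
q6 -2.07 rz -0.022 then dx 20.9 dy 7.6 dz 125.0
```

View pics/w6.png

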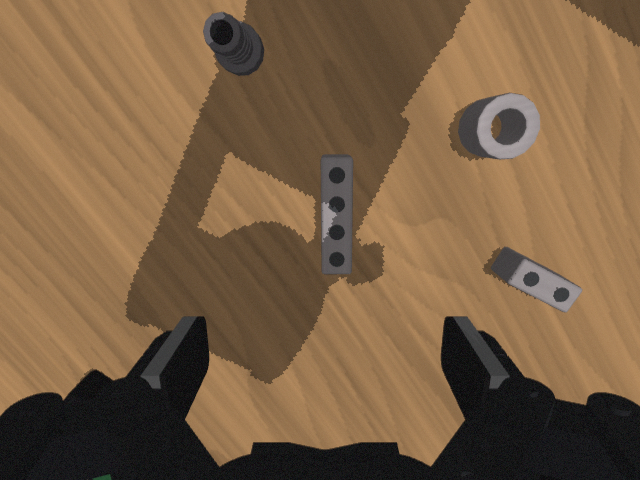

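The rail's ports run from (337,175) to (336,259), centred near (337,218). The tool has picked up a 0.035 rad tilt, so I correct that first.

```bash
cat >> h.py <<'E'
from scipy.spatial.transform import Rotation as Ro
def level(yaw):
    R=Ro.from_euler("xyz",r.sense()["tcp_rot"]); ps=r.sense()["tcp_rot"][2]
    y=ps+((yaw-ps+np.pi/2)%np.pi-np.pi/2)
    print("rotvec",np.round((R.inv()*Ro.from_euler("xyz",[np.pi,0,y])).as_rotvec(),4))
E
python3 - <<'E'
from h import *
w=cams.camera_params("wrist"); im=cv2.imread("pics/w6.png")
m=(im.max(2)<65).astype(np.uint8); n,_,st,c=cv2.connectedComponentsWithStats(m[150:285,322:352].copy())
P=np.array([c[i]+[322,150] for i in range(1,n) if 80<st[i,4]<500]); print(P)
q=ray(w,P,32); print(q.mean(0)); d=q[-1]-q[0]; y=np.arctan2(d[1],d[0])%np.pi; print(y)
level(y)
E
```

```text
[[336.52475248 174.77722772]
 [337.07831325 203.10843373]
 [336.34946237 231.99462366]
 [336.24719101 258.87640449]]
[587.66009788 302.34706261]
1.0012927626553598
rotvec [-0.0041 -0.0357 -0.0031]
```

```bash
python3 -m handwheel '{"increments":[[0, -0.036, -0.006, 0, 0, 0, 1], [0, 0, 0, 0, 0, 0, 1], [0, 0, 0, 0, 0, 0, 1]]}'
python3 -c "
from h import *
level(1.005)
go(587.4,302.5,33,1.005); print(r.sense()['qpos'])"
```

```text
clock: 18.15
eef_pos: [603.6, 315.2, 158.8]
tcp_rot: [-3.137, 0.0, -2.14]
contact_force: [-0.8, 0.4, 1.1]
opening: 0.997
grasp_force: 0.0
rotvec [-0.0043  0.0003 -0.0035]
q6 -2.09 rz -0.004 then dx 19.4 dy 6.9 dz 125.8
[ 0.48074221  0.52911991  1.58315962 -0.00421669  1.0269093  -2.08933361]
```

```bash
python3 -m handwheel '{"increments":[[-0.004, 0, -0.003, 9.7, 3.4, 15, 1], [0, 0, 0, 9.7, 3.5, 20, 1], [0, 0, 0, 0, 0, 30, 1], [0, 0, 0, 0, 0, 25, 1], [0, 0, 0, 0, 0, 15, 1]]}'
python3 -m handwheel '{"increments":[[0, 0, 0, 0, 0, 10, 1], [0, 0, 0, 0, 0, 6, 1], [0, 0, 0, 0, 0, 0, 1]]}'
python3 -c "
from h import *
level(1.005)
go(587.4,302.5,33,1.005)"
```

```text
clock: 18.57
eef_pos: [586.7, 302.6, 51.3]
tcp_rot: [3.141, -0.002, -2.137]
contact_force: [-0.2, 0.1, 0.3]
opening: 0.999
grasp_force: 0.0
clock: 18.82
eef_pos: [587.7, 303.7, 36.8]
tcp_rot: [3.141, 0.0, -2.136]
contact_force: [0.2, -0.7, 0.6]
opening: 0.999
grasp_force: 0.0
rotvec [0.0001 0.0001 0.0006]
q6 -2.10 rz 0.001 then dx 1.1 dy -0.4 dz 3.8
```

```bash
python3 -m handwheel '{"increments":[[0, 0, 0, 1, -0.4, 3.8, 0.6], [0, 0, 0, 0, 0, 0, 0.4], [0, 0, 0, 0, 0, 0, 0], [0, 0, 0, 0, 0, 0, 0], [0, 0, 0, 0, 0, 0, 0]]}'
python3 -m handwheel '{"increments":[[0, 0, 0, 0, 0, 0, 0], [0, 0, 0, 0, 0, 0, 0], [0, 0, 0, 0, 0, 0, 0], [0, 0, 0, 0, 0, 0, 0], [0, 0, 0, 0, 0, 0, 0]]}'
python3 -m handwheel '{"increments":[[0, 0, 0, 0, 0, -10, 0], [0, 0, 0, 0, 0, -20, 0], [0, 0, 0, 0, 0, -30, 0], [0, 0, 0, 0, 0, -20, 0], [0, 0, 0, 0, 0, -15, 0]]}'
python3 -c "
from h import *
level(1.005)
go(584.5,-180.4,120,-0.255)"
```

```text
clock: 19.23
eef_pos: [588.1, 303.4, 34.5]
tcp_rot: [-3.141, 0.002, -2.136]
contact_force: [0.1, -0.8, 1.0]
opening: 0.301
grasp_force: 0.0
clock: 19.65
eef_pos: [588.2, 303.4, 34.6]
tcp_rot: [-3.14, 0.003, -2.136]
contact_force: [-0.9, 0.2, 5.8]
opening: 0.221
grasp_force: 40.7
clock: 20.07
eef_pos: [588.2, 303.3, 131.4]
tcp_rot: [-3.14, 0.003, -2.136]
contact_force: [-0.0, -0.2, -1.0]
opening: 0.222
grasp_force: 39.9
rotvec [-0.0015  0.0032  0.0011]
q6 -2.10 rz 1.261 then dx -118.5 dy -469.0 dz 11.4
```

```bash
python3 -m handwheel '{"increments":[[0, 0, 0.06, 0, 0, 0, 0], [0, 0, 0.115, 0, 0, 0, 0], [0, 0, 0.115, 0, 0, 0, 0], [0, 0, 0.115, 0, 0, 0, 0], [0, 0, 0.115, 0, 0, 0, 0]]}'
python3 -m handwheel '{"increments":[[0, 0, 0.115, 0, 0, 0, 0], [0, 0, 0.115, 0, 0, 0, 0], [0, 0, 0.115, 0, 0, 0, 0], [0, 0, 0.115, 0, 0, 0, 0], [0, 0, 0.115, 0, 0, 0, 0]]}'
python3 -m handwheel '{"increments":[[0, 0, 0.115, 0, 0, 0, 0], [0, 0, 0.05, 0, 0, 0, 0], [0, 0, 0, 0, 0, 0, 0]]}'
python3 -c "
from h import *
level(-0.255)
go(584.5,-180.4,130,-0.255)"
```

```text
clock: 20.48
eef_pos: [587.4, 302.9, 129.2]
tcp_rot: [3.141, 0.001, -2.661]
contact_force: [0.3, -0.3, -0.4]
opening: 0.222
grasp_force: 39.9
clock: 20.9
eef_pos: [587.4, 302.9, 129.1]
tcp_rot: [3.141, 0.001, 3.047]
contact_force: [0.1, 0.1, -0.5]
opening: 0.226
grasp_force: 39.9
clock: 21.15
eef_pos: [587.4, 302.9, 129.1]
tcp_rot: [3.14, 0.001, 2.885]
contact_force: [0.3, -0.2, -0.2]
opening: 0.223
grasp_force: 39.9
rotvec [ 0.0011  0.0007 -0.0013]
q6 -0.84 rz -0.001 then dx -119.1 dy -468.5 dz -0.9
```

```bash
python3 -m handwheel '{"increments":[[0, 0, 0, -4, -15, 0, 0], [0, 0, 0, -6.5, -25, 0, 0], [0, 0, 0, -7.2, -28.5, 0, 0], [0, 0, 0, -7.2, -28.5, 0, 0], [0, 0, 0, -7.2, -28.5, 0, 0]]}'
python3 -m handwheel '{"increments":[[0, 0, 0, -7.2, -28.5, 0, 0], [0, 0, 0, -7.2, -28.5, 0, 0], [0, 0, 0, -7.2, -28.5, 0, 0], [0, 0, 0, -7.2, -28.5, 0, 0], [0, 0, 0, -7.2, -28.5, 0, 0]]}'
python3 -m handwheel '{"increments":[[0, 0, 0, -7.2, -28.5, 0, 0], [0, 0, 0, -7.2, -28.5, 0, 0], [0, 0, 0, -7.2, -28.5, 0, 0], [0, 0, 0, -7.2, -28.5, 0, 0], [0, 0, 0, -7.2, -28.5, 0, 0]]}'
python3 -m handwheel '{"increments":[[0, 0, 0, -7.2, -28.5, 0, 0], [0, 0, 0, -5, -20, 0, 0], [0, 0, 0, -2.5, -9.5, 0, 0], [0, 0, 0, 0, 0, 0, 0], [0, 0, 0, 0, 0, 0, 0]]}'
python3 - <<'E'
from h import *
w=cams.camera_params("wrist"); im=cams.grab_frame("wrist"); cv2.imwrite("pics/w7.png",im[:,:,::-1])
print(proj(w,[[584.5,-180.4,6]]))
level(-0.255); go(584.5,-180.4,40.6,-0.255)
E
```

```text
clock: 21.57
eef_pos: [586.7, 171.7, 128.8]
tcp_rot: [3.141, 0.001, 2.891]
contact_force: [0.9, 0.6, -0.5]
opening: 0.227
grasp_force: 39.9
clock: 21.98
eef_pos: [585.6, 24.5, 128.8]
tcp_rot: [3.14, 0.001, 2.89]
contact_force: [-0.1, -1.2, -1.4]
opening: 0.22
grasp_force: 39.9
clock: 22.4
eef_pos: [584.5, -122.4, 128.6]
tcp_rot: [3.14, 0.001, 2.89]
contact_force: [1.5, 0.6, -0.3]
opening: 0.226
grasp_force: 39.9
clock: 22.82
eef_pos: [584.5, -180.2, 128.3]
tcp_rot: [3.14, 0.0, 2.887]
contact_force: [-0.4, 1.6, -1.0]
opening: 0.225
grasp_force: 39.9
[[325.49721855 241.64406242]]
rotvec [0.0018 0.0004 0.0015]
q6 -1.62 rz 0.001 then dx -0.1 dy -0.9 dz 87.7
```

View pics/w7.png

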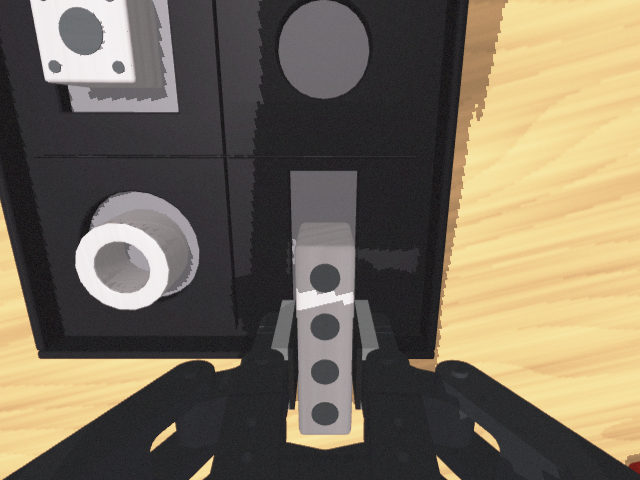

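The rail lines up with the slot, whose visible edges run from 291 to 357 px. The collar and block both sit in their pockets.

```bash
python3 -m handwheel '{"increments":[[0, 0, 0, 0, 0, 20, 0], [0, 0, 0, 0, 0, 25, 0], [0, 0, 0, 0, 0, 22, 0], [0, 0, 0, 0, 0, 12, 0], [0, 0, 0, 0, 0, 4, 0]]}'; python3 -m handwheel '{"increments":[[0, 0, 0, 0, 0, 1.5, 0], [0, 0, 0, 0, 0, 1, 0], [0, 0, 0, 0, 0, 0.5, 0], [0, 0, 0, 0, 0, 0, 0], [0, 0, 0, 0, 0, 0, 0]]}'; python3 -m handwheel '{"increments":[[0, 0, 0, 0, 0, 0.7, 0], [0, 0, 0, 0, 0, 0, 0]]}'
```

```text
clock: 23.28
eef_pos: [583.7, -178.5, 43.3]
tcp_rot: [3.14, -0.003, 2.889]
contact_force: [-0.8, 0.7, -0.9]
opening: 0.223
grasp_force: 39.9
clock: 23.7
eef_pos: [585.6, -180.4, 43.2]
tcp_rot: [3.14, 0.002, 2.888]
contact_force: [1.2, -0.1, -1.1]
opening: 0.224
grasp_force: 39.9
clock: 23.87
eef_pos: [585.2, -180.3, 42.0]
tcp_rot: [3.14, 0.002, 2.887]
contact_force: [0.0, 0.2, -0.4]
opening: 0.223
grasp_force: 39.9
```

```bash
python3 -m handwheel '{"increments":[[0, 0, 0, 0, 0, 0.6, 0], [0, 0, 0, 0, 0, 0, 0]]}'; python3 -m handwheel '{"increments":[[0, 0, 0, 0, 0, 0.4, 0], [0, 0, 0, 0, 0, 0, 0]]}'
```

```text
clock: 24.03
eef_pos: [585.0, -180.2, 41.0]
tcp_rot: [3.14, 0.001, 2.888]
contact_force: [-1.2, 0.1, -1.2]
opening: 0.223
grasp_force: 39.9
clock: 24.2
eef_pos: [585.1, -180.2, 40.6]
tcp_rot: [3.14, 0.001, 2.888]
contact_force: [-0.6, -1.2, -0.4]
opening: 0.227
grasp_force: 40.1
```

```bash
python3 -m handwheel '{"increments":[[0, 0, 0, 0, 0, 0.3, 0], [0, 0, 0, 0, 0, 0, 0]]}'; python3 -m handwheel '{"increments":[[0, 0, 0, 0, 0, 0.3, 0], [0, 0, 0, 0, 0, 0, 0]]}'
```

```text
clock: 24.37
eef_pos: [585.1, -180.2, 40.6]
tcp_rot: [3.14, 0.001, 2.888]
contact_force: [-1.8, 0.4, 3.7]
opening: 0.222
grasp_force: 40.5
clock: 24.53
eef_pos: [585.0, -180.2, 40.5]
tcp_rot: [3.14, 0.001, 2.888]
contact_force: [-2.9, 0.3, 6.8]
opening: 0.222
grasp_force: 41.0
```

```bash
python3 -m handwheel '{"increments":[[0, 0, 0, 0, 0, 0, 0.28], [0, 0, 0, 0, 0, 0, 0.36], [0, 0, 0, 0, 0, 0, 0.42], [0, 0, 0, 0, 0, 0, 0.42], [0, 0, 0, 0, 0, -5, 0.42]]}';python3 -m handwheel '{"increments":[[0, 0, 0, 0, 0, -20, 0.42], [0, 0, 0, 0, 0, -30, 0.6], [0, 0, 0, 0, 0, -35, 1], [0, 0, 0, 0, 0, -35, 1], [0, 0, 0, 0, 0, -15, 1]]}'
python3 -c "
from h import *
level(-0.255); go(583.5,185.5,190)"
```

```text
clock: 24.95
eef_pos: [584.4, -180.0, 44.3]
tcp_rot: [3.14, -0.001, 2.888]
contact_force: [-0.8, -0.5, -0.2]
opening: 0.421
grasp_force: 0.0
clock: 25.37
eef_pos: [586.7, -180.9, 185.0]
tcp_rot: [3.14, 0.007, 2.888]
contact_force: [1.3, -0.6, -0.1]
opening: 0.958
grasp_force: 0.0
rotvec [0.0011 0.0066 0.001 ]
q6 -1.62 rz 0.000 then dx 95.2 dy 353.9 dz -5.0
```

```bash
python3 -m handwheel '{"increments":[[0, 0, 0, 5, 20, 0, 1], [0, 0, 0, 7.5, 28, 0, 1], [0, 0, 0, 7.5, 28, 0, 1], [0, 0, 0, 7.5, 28, 0, 1], [0, 0, 0, 7.5, 28, 0, 1]]}'
python3 -m handwheel '{"increments":[[0, 0, 0, 7.5, 28, 0, 1], [0, 0, 0, 7.5, 28, 0, 1], [0, 0, 0, 7.5, 28, 0, 1], [0, 0, 0, 7.5, 28, 0, 1], [0, 0, 0, 7.5, 28, 0, 1]]}'
python3 -m handwheel '{"increments":[[0, 0, 0, 7.5, 28, 0, 1], [0, 0, 0, 7.5, 28, 0, 1], [0, 0, 0, 6.5, 25.5, 0, 1], [0, 0, 0, 0, 0, 0, 1], [0, 0, 0, 0, 0, 0, 1]]}'
python3 - <<'E'
from h import *
w=cams.camera_params("wrist"); im=cams.grab_frame("wrist"); cv2.imwrite("pics/w8.png",im[:,:,::-1])
print(proj(w,[[583.5,185.5,50],[583.5,185.5,12]]))
level(-0.255); go(583.5,185.5,36)
np.save("w8.npy",w,allow_pickle=True)
E
```

```text
clock: 25.78
eef_pos: [584.0, -42.6, 180.6]
tcp_rot: [3.14, 0.001, 2.887]
contact_force: [0.3, 0.7, -0.8]
opening: 0.999
grasp_force: 0.0
clock: 26.2
eef_pos: [582.9, 102.6, 180.7]
tcp_rot: [3.14, 0.001, 2.888]
contact_force: [-0.3, -0.0, -0.3]
opening: 0.999
grasp_force: 0.0
clock: 26.62
eef_pos: [582.5, 186.6, 180.6]
tcp_rot: [3.14, 0.001, 2.89]
contact_force: [0.2, 0.1, -0.4]
opening: 0.997
grasp_force: 0.0
[[324.4810313  239.48777101]
 [324.38617591 224.57277168]]
rotvec [0.0009 0.0009 0.0023]
q6 -1.01 rz 0.000 then dx -1.0 dy 0.2 dz 144.5
```

View pics/w8.png

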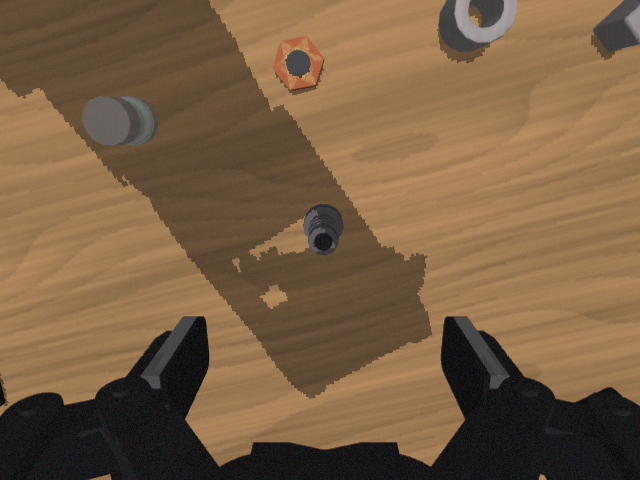

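The fitting's top is at (323,241), matching the predicted (324,239). I grasp the stem.

```bash
python3 -m handwheel '{"increments":[[0, 0, 0, -0.5, 0, 20, 1], [0, 0, 0, 0, 0, 30, 1], [0, 0, 0, 0, 0, 30, 1], [0, 0, 0, 0, 0, 25, 1], [0, 0, 0, 0, 0, 20, 1]]}'
python3 -m handwheel '{"increments":[[0, 0, 0, 0, 0, 10, 1], [0, 0, 0, 0, 0, 7.5, 0.7], [0, 0, 0, 0, 0, 0, 0.4], [0, 0, 0, 0, 0, 0, 0], [0, 0, 0, 0, 0, 0, 0]]}'
python3 -m handwheel '{"increments":[[0, 0, 0, 0, 0, 0, 0], [0, 0, 0, 0, 0, 0, 0], [0, 0, 0, 0, 0, 0, 0], [0, 0, 0, 0, 0, 0, 0], [0, 0, 0, 0, 0, 0, 0]]}'
python3 -m handwheel '{"increments":[[0, 0, 0, 0, 0, -10, 0], [0, 0, 0, 0, 0, -20, 0], [0, 0, 0, 0, 0, -30, 0], [0, 0, 0, 0, 0, -25, 0], [0, 0, 0, 0, 0, -15, 0]]}'
python3 -c "
from h import *
level(-0.255)
go(476,-152.5,136)"
```

```text
clock: 27.08
eef_pos: [582.6, 183.7, 53.6]
tcp_rot: [3.141, -0.0, 2.886]
contact_force: [0.5, -0.5, -0.1]
opening: 1.001
grasp_force: 0.0
clock: 27.5
eef_pos: [584.3, 185.5, 39.2]
tcp_rot: [3.139, 0.003, 2.887]
contact_force: [0.3, -0.6, 0.3]
opening: 0.452
grasp_force: 0.0
clock: 27.92
eef_pos: [584.2, 185.7, 39.2]
tcp_rot: [3.139, 0.003, 2.888]
contact_force: [-0.8, -0.4, 6.8]
opening: 0.221
grasp_force: 39.0
clock: 28.33
eef_pos: [584.3, 185.8, 141.5]
tcp_rot: [3.138, 0.004, 2.888]
contact_force: [0.4, 1.1, -1.2]
opening: 0.219
grasp_force: 39.1
rotvec [0.0032 0.0039 0.0011]
q6 -1.01 rz 0.000 then dx 19.9 dy -354.6 dz 5.5
```

```bash
python3 -m handwheel '{"increments":[[0, 0, 0, 1.5, -15, 0, 0], [0, 0, 0, 1.5, -26, 0, 0], [0, 0, 0, 1.5, -30, 0, 0], [0, 0, 0, 1.5, -30, 0, 0], [0, 0, 0, 1.5, -30, 0, 0]]}'
python3 -m handwheel '{"increments":[[0, 0, 0, 1.5, -30, 0, 0], [0, 0, 0, 1.5, -30, 0, 0], [0, 0, 0, 1.5, -30, 0, 0], [0, 0, 0, 1.5, -30, 0, 0], [0, 0, 0, 1.5, -30, 0, 0]]}'
python3 -m handwheel '{"increments":[[0, 0, 0, 1.5, -30, 0, 0], [0, 0, 0, 1.5, -26, 0, 0], [0, 0, 0, 1.5, -17.5, 0, 0], [0, 0, 0, 0, 0, 0, 0], [0, 0, 0, 0, 0, 0, 0]]}'
python3 - <<'E'
from h import *
w=cams.camera_params("wrist"); im=cams.grab_frame("wrist"); cv2.imwrite("pics/w9.png",im[:,:,::-1])
print(proj(w,[[476,-152.5,6]]))
level(-0.255); go(476,-152.5,45.2)
E
```

```text
clock: 28.75
eef_pos: [541.4, 58.8, 137.3]
tcp_rot: [3.141, -0.0, 2.888]
contact_force: [1.5, -0.6, -1.0]
opening: 0.226
grasp_force: 39.1
clock: 29.17
eef_pos: [496.3, -84.4, 137.1]
tcp_rot: [3.14, -0.0, 2.888]
contact_force: [0.4, -1.4, -0.7]
opening: 0.223
grasp_force: 39.1
clock: 29.58
eef_pos: [474.1, -153.6, 137.1]
tcp_rot: [3.14, 0.0, 2.885]
contact_force: [0.3, 0.5, -0.6]
opening: 0.224
grasp_force: 39.2
[[328.05497483 239.9037526 ]]
rotvec [ 0.0016  0.0003 -0.0002]
q6 -1.63 rz 0.000 then dx -1.3 dy 0.7 dz 92.0
```

View pics/w9.png

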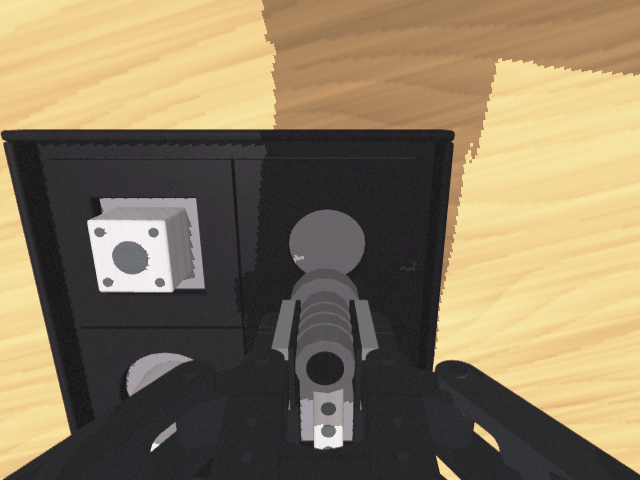

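The small pocket is at (327,243) with the fitting hanging over it. I lower it.

```bash
python3 -m handwheel '{"increments":[[0, 0, 0, -0.6, 0.5, 20, 0], [0, 0, 0, 0, 0, 25, 0], [0, 0, 0, 0, 0, 25, 0], [0, 0, 0, 0, 0, 13, 0], [0, 0, 0, 0, 0, 4, 0]]}'; python3 -m handwheel '{"increments":[[0, 0, 0, 0, 0, 1.5, 0], [0, 0, 0, 0, 0, 1, 0], [0, 0, 0, 0, 0, 0.5, 0], [0, 0, 0, 0, 0, 0, 0], [0, 0, 0, 0, 0, 0, 0]]}'; python3 -m handwheel '{"increments":[[0, 0, 0, 0, 0, 0.7, 0], [0, 0, 0, 0, 0, 0, 0]]}'
```

```text
clock: 30.05
eef_pos: [474.7, -150.9, 48.2]
tcp_rot: [3.14, -0.003, 2.889]
contact_force: [-1.1, 1.0, -0.5]
opening: 0.222
grasp_force: 39.2
clock: 30.47
eef_pos: [476.7, -152.5, 48.2]
tcp_rot: [3.14, 0.002, 2.888]
contact_force: [0.5, 0.4, -0.8]
opening: 0.22
grasp_force: 39.2
clock: 30.63
eef_pos: [476.3, -152.6, 47.0]
tcp_rot: [3.14, 0.002, 2.888]
contact_force: [-0.0, -0.5, -0.4]
opening: 0.221
grasp_force: 39.2
```

```bash
python3 -m handwheel '{"increments":[[0, 0, 0, 0, 0, 0.7, 0], [0, 0, 0, 0, 0, 0, 0]]}'; python3 -m handwheel '{"increments":[[0, 0, 0, 0, 0, 0.5, 0], [0, 0, 0, 0, 0, 0, 0]]}';python3 -m handwheel '{"increments":[[0, 0, 0, 0, 0, 0.3, 0], [0, 0, 0, 0, 0, 0, 0]]}'
```

```text
clock: 30.8
eef_pos: [476.1, -152.5, 46.0]
tcp_rot: [3.14, 0.001, 2.888]
contact_force: [-0.4, -0.2, -0.5]
opening: 0.221
grasp_force: 39.2
clock: 30.97
eef_pos: [476.1, -152.5, 45.4]
tcp_rot: [3.14, 0.001, 2.888]
contact_force: [-0.4, -0.7, 0.4]
opening: 0.219
grasp_force: 39.2
clock: 31.13
eef_pos: [476.1, -152.5, 45.2]
tcp_rot: [3.14, 0.001, 2.888]
contact_force: [-0.2, -0.6, 0.7]
opening: 0.216
grasp_force: 39.3
```

```bash
python3 -m handwheel '{"increments":[[0, 0, 0, 0, 0, 0.3, 0], [0, 0, 0, 0, 0, 0, 0]]}'; python3 -m handwheel '{"increments":[[0, 0, 0, 0, 0, 0.2, 0], [0, 0, 0, 0, 0, 0, 0]]}'
```

```text
clock: 31.3
eef_pos: [476.1, -152.5, 45.2]
tcp_rot: [3.14, 0.001, 2.888]
contact_force: [-2.2, -0.4, 5.5]
opening: 0.218
grasp_force: 39.7
clock: 31.47
eef_pos: [476.2, -152.5, 45.2]
tcp_rot: [3.14, 0.001, 2.888]
contact_force: [-1.9, 0.1, 7.3]
opening: 0.218
grasp_force: 39.9
```

Seated. I release, rise clear and check.

```bash
python3 -m handwheel '{"increments":[[0, 0, 0, 0, 0, 0, 0.28], [0, 0, 0, 0, 0, 0, 0.36], [0, 0, 0, 0, 0, 0, 0.42], [0, 0, 0, 0, 0, 0, 0.42], [0, 0, 0, 0, 0, -5, 0.42]]}';python3 -m handwheel '{"increments":[[0, 0, 0, 0, 0, -20, 0.42], [0, 0, 0, 0, 0, -30, 0.6], [0, 0, 0, 0, 0, -35, 1], [0, 0, 0, 0, 0, -35, 1], [0, 0, 0, 10, 15, -25, 1]]}';python3 -m handwheel '{"increments":[[0, 0, 0, 0, 30, -15, 1], [0, 0, 0, 0, 30, 0, 1], [0, 0, 0, 0, 30, 0, 1], [0, 0, 0, 0, 30, 0, 1], [0, 0, 0, 0, 30, 0, 1]]}'; python3 -m handwheel '{"increments":[[0, 0, 0, 0, 15, 0, 1], [0, 0, 0, 0, 0, 0, 1], [0, 0, 0, 0, 0, 0, 1]]}'
python3 - <<'E'
from h import *
a=cams.grab_frame("side"); b=cams.grab_frame("top")
c=np.vstack([cv2.resize(a,(600,450))[100:400],cv2.resize(b[170:340,130:510],None,fx=1.578,fy=1.578)])
cv2.imwrite("pics/f.png",c[:,:,::-1]); print(c.shape)
E
```

```text
clock: 31.88
eef_pos: [475.5, -152.3, 49.1]
tcp_rot: [3.14, -0.001, 2.888]
contact_force: [0.4, -0.3, -0.0]
opening: 0.421
grasp_force: 0.0
clock: 32.3
eef_pos: [471.8, -137.2, 198.1]
tcp_rot: [3.141, 0.005, 2.887]
contact_force: [0.9, 0.2, 0.6]
opening: 0.957
grasp_force: 0.0
clock: 32.72
eef_pos: [507.8, 11.0, 210.6]
tcp_rot: [3.14, 0.002, 2.887]
contact_force: [0.4, -0.8, 0.4]
opening: 0.999
grasp_force: 0.0
clock: 32.97
eef_pos: [511.3, 24.6, 210.0]
tcp_rot: [3.141, 0.001, 2.89]
contact_force: [-0.0, -0.2, 0.0]
opening: 1.002
grasp_force: 0.0
(568, 600, 3)
```

View pics/f.png

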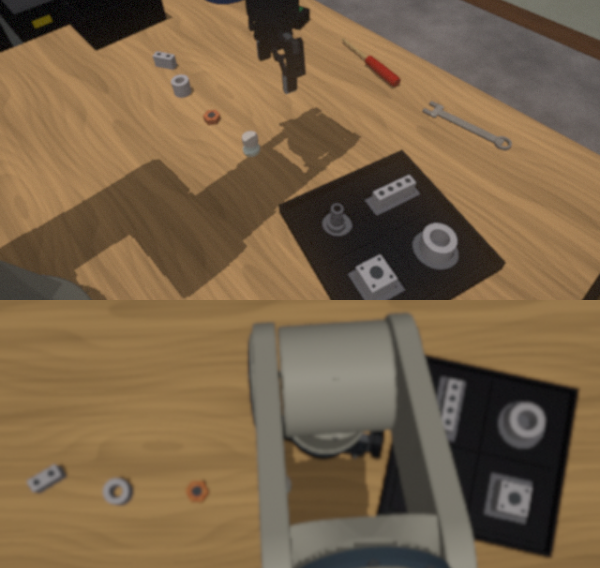

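All four parts stand upright in their pockets. The side view shows the fitting at (337,217), rail (395,188), collar (438,240) and block (376,275). The small collar and short rail are where they started.

```bash
python3 -c "
from rig import r
print(r.sign_off())"
```

```text
the job is handed in; nothing more can be done
None
```

The large collar, valve block, long rail and hose fitting are set down upright in their matching pockets, the small collar and short rail were left untouched, and the job was handed in at about 33 s; no verdict came back.

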